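# Set out a weft-sewing station

### The arm

A 7-joint arm with a two-finger parallel gripper is mounted at the origin on the work surface. World frame = base frame: x ahead of the robot, y to its left, z up, the work surface at z = 0. Lengths are in m, angles in rad, forces in N, time in s.
With the tool pointing down it reaches from about 0.425 to 0.825 m from the base axis. Payload 3.6 kg.
Tool frame: the origin (TCP) lies midway between the tips of the shut fingers; the grasp point (between the pads) lies 19 mm behind it; z points along the fingers, y is the line along which they close (so a half turn about z gives the same grasp; the last joint's range is limited). The gripper opens to 85 mm and grips with 20 to 120 N. Pads are 22 mm wide; open, the fingers measure 114 mm over their backs; the gripper's body (76 mm by 85 mm) begins 54 mm behind the grasp point. The pads swing forward as they close: fully open they stand 13 mm farther back than shut.
Start: joints at [-1.24, 0.615, -0.013, 1.423, 0.008, 1.103, -0.04], TCP at [0.228, 0.609, 0.211] pointing down, gripper open.
Joint ranges: [-3.12, 3.12], [-0.3, 2.06], [-1.34, 1.32], [0.26, 2.42], [-1.36, 4.5], [0.01, 1.98], [-2.84, 2.84]. Speed limits (rad/s): [2.79, 2.79, 3.14, 3.14, 3.14, 3.14, 3.14].

### API

Orientations are given as a rotation vector (axis times angle).
In Python, from station import env, sensors, cams, outline_of, place_of gives the robot as it stands. Calls block until the motion is done:
- env.goto(position, orientation): joint-space move of the TCP to a pose.
- env.line_to(position, rate=0.15, rot=None, guard=None): straight line of the TCP; rot=None keeps the orientation; rate is the mean speed in m/s. With guard (N) it stops when the force on the tool has changed by that much, and returns True; else False.
- env.set_joints(angles): joint-space move.
- env.gripper_open() and env.gripper_close(squeeze=None): open the fingers fully, or close them until they stop; squeeze is the grip in N (None keeps the last).
- env.hold(seconds).
- env.ik(position, orientation): joint angles nearest the present ones, or None.
- sensors.get_obs(): the state.
- cams.grab_frame(name): name is "side" or "top" or "wrist"; returns the picture (400x640x3 uint8, blue, green, red); there is no depth.
- cams.camera_params(name): a dict with "intrinsics" (3x3 intrinsics, pixels), "dist" ([k1, k2, p1, p2, k3] as OpenCV has them; the pictures are not rectified), "rvec" (rotation vector, rad) and "tvec" (3), from world to camera coordinates, as OpenCV has them; the wrist camera has in their place "tool_from_camera" (4x4, takes a point from camera to tool coordinates, whose origin is the TCP and whose axes are the flange's). Camera axes: x right, y down, z forward; pixel columns grow to the right and rows downward; lengths in m; the calibration is good to about 2 mm. A picture is of the moment at which its call begins: read the wrist's pose just before it. camera_params takes no time and is no camera call.
A pose or a line that the arm cannot do raises env.Unreachable and nothing moves.
- env.sign_off(): hands the job in; it is judged then, once.
Trained networks look in the newest picture that a camera, given by its name, has taken for a name from the list of things; names that differ only in an ending like _2 or _b are one class to them, and where a whole thing is asked for, a point or a joint stands for the part that bears it (a point fixed in the world has none). Each returns a list of dicts, best first, with "confidence" (0 to 1); they miss things now and then, are a little off and sometimes report something else, mostly with a low value. They report only what shows in the picture. A call takes as long as a camera call. They do not tell look-alikes from the thing itself.
- outline_of(target, camera): "mask" (400x640 bool, what is visible of it) and "box" ([left, top, right, bottom] in pixels, round what is visible of it).
- place_of(target, camera): "position" ([column, row] in pixels: a listed point, or the origin of a listed thing).
The state is a dict: "t": time; "qpos": joint angles; "joint_velocities": joint speeds; "joint_efforts": joint torques, N m; "position": TCP position; "tcp_rot": TCP orientation; "wrist_force": force on the tool from outside, world axes, zero at the start; "ft_torque": the same for the moment, N m; "finger_gap": finger opening in m; "gripper_force": force on a finger pad.
Only numpy, scipy, OpenCV 4.12 (cv2) and the standard library are available. Lean on these libraries where they do the work, as an engineer would, in place of code of your own. Each camera call takes 0.05 s, during which the arm holds its last target. There are 200 camera calls.

### The job

Set out the weft-sewing station: stand the pin tin in the middle of the square wooden block and lay the roll of tape flat and centred on top of the tin; stand the tall thread cone in the middle of the round mat, and stand the short thread reel on the bench just to the left of that mat (left as seen from the robot), level with the mat's middle and about 20 mm clear of its edge. All four end upright and let go; leave the glass jar and the little glue bottle where they stand.

Things in the scene. Friction and masses are not known exactly. Their poses are not given: they have to be found in the camera images.
- tin_mid (a point): pin tin: plain closed aluminium can with a dark line round it and a flat top, round, 56 mm across, 60 mm high, 0.1 to 0.21 kg. The point is its centre, half-way up (30 mm above its underside); z is its upright axis. Starts upright on the bench.
- tape_mid (a point): roll of tape: flat off-white ring, 52 mm outside diameter, 28 mm bore, 25 mm high, 40 g. The point is its centre, half-way up (12.5 mm above its underside); z is the ring's axis. Starts flat on the bench.
- cone_mid (a point): tall grey cone of thread: 90 mm high, 58 mm across at the foot, tapering to 40 mm at the flat top (49 mm at the point), 0.1 to 0.18 kg. The point is on its axis, half-way up (45 mm above its underside); z is its upright axis. Starts upright on the bench.
- reel_mid (a point): short reel of grey thread with light wooden end discs, straight-sided: 50 mm high, 54 mm across the end discs, 52 mm across the thread between, 0.1 kg. The point is its centre, half-way up (25 mm above its underside); z is its upright axis. Starts upright on the bench.
- block: square plywood block fixed to the bench, 100 x 100 mm, 18 mm thick, turned up to 0.5 rad. Origin at the centre of its underside, at bench height; its top is 18 mm above it.
- mat: round black rubber mat fixed to the bench, 100 mm across, 4 mm thick. Origin at the centre of its underside, at bench height; its axes are always those of the world: x away from the robot, y to the robot's left. So the reel's place has its centre 97 mm from here along +y.
- jar: closed amber glass jar with a black cap, 60 mm across, 80 mm high, at the far middle of the bench; a bystander. Origin at the centre of its underside.
- glue: small white glue bottle with a black cap, 34 mm across, 70 mm high, on the near side of the bench; a bystander. Origin at the centre of its underside.
Mind the look-alikes: they are no part of the job. What is shaped like the part that bears cone_mid but turquoise is not meant.

How it is judged:
By the outcome, as a careful person would: the job done as asked, in the order asked, and still so for the second after the job is handed in, with the robot touching nothing.
It also fails if it takes over 109 s, if anything falls off the work surface, if the arm or the gripper's body presses on something with over 40 N, if the wrist force passes 120 N, or if a joint passes its speed limit or range.

## Working session

There is one attempt and no reset: what is moved stays moved. The work goes in short steps, each a Python script; the robot and the scene stay as the last script left them, time stands still between calls to the robot, and variables do not carry over. Pictures are saved under pics/ and viewed, at most 14 in all, crops included, and the job is handed in when it is done.

```bash
mkdir -p pics
cat > h.py <<'E'
import numpy as np, cv2
from station import env, sensors, cams, outline_of, place_of
def P(cam):
    c=cams.camera_params(cam); K=np.array(c["intrinsics"],float); d=np.array(c["dist"],float)
    if "rvec" in c:
        R=cv2.Rodrigues(np.array(c["rvec"],float))[0]; t=np.array(c["tvec"],float).ravel()
    else:
        s=sensors.get_obs(); T=np.array(c["tool_from_camera"]); Rt=cv2.Rodrigues(np.array(s["tcp_rot"],float))[0]
        Rw=Rt@T[:3,:3]; o=Rt@T[:3,3]+s["position"]; R=Rw.T; t=-R@o
    return K,d,R,t
def ray_z(p,pix,z):
    K,d,R,t=p
    u=cv2.undistortPoints(np.array([[pix]],float),K,d)[0,0]
    o=-R.T@t; v=R.T@np.array([u[0],u[1],1]); return o+v*(z-o[2])/v[2]
def proj(p,X):
    K,d,R,t=p
    return cv2.projectPoints(np.array([X],float),cv2.Rodrigues(R)[0],t,K,d)[0][0,0]
E
python3 - <<'E'
from h import *
zs=dict(tin_mid=.03,tape_mid=.0125,cone_mid=.045,reel_mid=.025,block=0,mat=0,jar=0,glue=0)
for c in("top","side"):
    cv2.imwrite(f"pics/{c}0.png",cams.grab_frame(c)); p=P(c)
    for n,z in zs.items():
        for r in place_of(n,c)[:4]: print(c,n,round(r["confidence"],2),np.round(r["position"]),np.round(ray_z(p,r["position"],z),3)[:2])
s=sensors.get_obs();print(s["t"],s["position"],s["tcp_rot"],s["finger_gap"])
E
```

```text
top tin_mid 0.94 [319. 242.] [ 0.451 -0.001]
top tin_mid 0.62 [304. 126.] [0.732 0.028]
top cone_mid 0.96 [217. 276.] [0.379 0.229]
top cone_mid 0.61 [204. 319.] [0.286 0.257]
top block 0.79 [215. 196.] [0.572 0.248]
top mat 0.97 [417. 205.] [ 0.537 -0.24 ]
top jar 0.85 [306. 124.] [0.749 0.025]
top glue 0.7 [368. 280.] [ 0.361 -0.113]
side tin_mid 0.94 [341. 219.] [0.451 0.003]
side tape_mid 0.59 [297. 203.] [0.581 0.002]
side cone_mid 0.9 [321. 327.] [0.275 0.254]
side cone_mid 0.66 [278. 287.] [0.381 0.241]
side cone_mid 0.63 [291. 239.] [0.459 0.137]
side reel_mid 0.72 [446. 185.] [ 0.373 -0.287]
side block 0.66 [207. 261.] [0.566 0.254]
side mat 0.61 [378. 179.] [ 0.53  -0.233]
side jar 0.86 [238. 183.] [0.765 0.025]
side glue 0.9 [408. 227.] [ 0.357 -0.108]
side glue 0.57 [279. 284.] [0.422 0.203]
0.9 [0.22762313 0.60882204 0.21071054] [-5.59016650e-01 -3.09145255e+00  4.65292871e-05] 0.08558977411880984
```

View pics/top0.png

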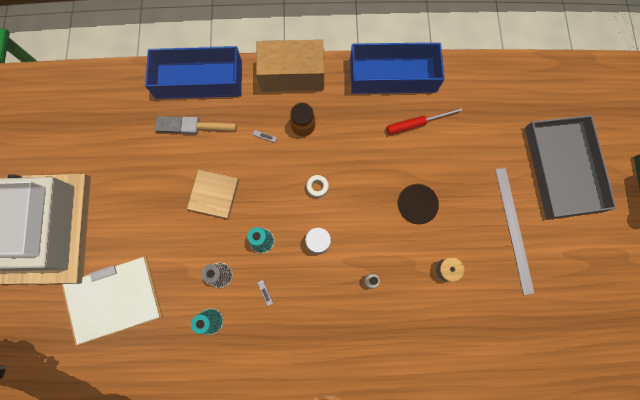

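View pics/side0.png

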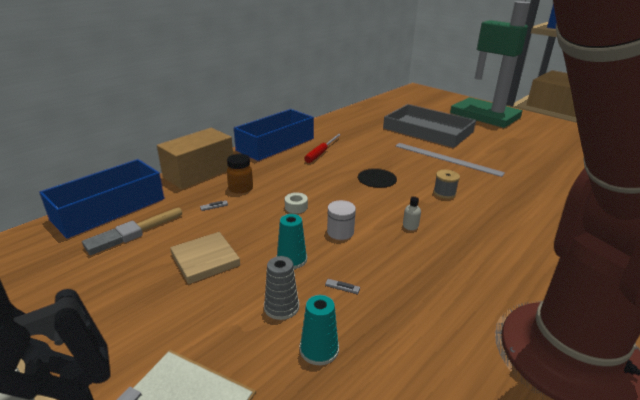

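The top view shows three cones: turquoise at (260,239) and (207,321), grey at (217,276). The grey one fits the description of cone_mid. The networks missed the tape at (317,186) and the reel at (452,269) in the top view. I'll confirm the grey cone in a crop and take close looks with the wrist camera.

```bash
cat >> h.py <<'E'
from scipy.spatial.transform import Rotation as Ro
def down(yaw): # tool y (closing line) along world angle yaw+-90
    return (Ro.from_euler('z',yaw)*Ro.from_euler('x',np.pi)).as_rotvec()
def look(n,z,save=None):
    p=P("wrist"); im=cams.grab_frame("wrist")
    if save: cv2.imwrite(save,im)
    out=[]
    for r in place_of(n,"wrist")[:3]:
        x=ray_z(p,r["position"],z)[:2]; out.append(x)
        print(n,round(r["confidence"],2),np.round(r["position"]),np.round(x,4))
    return out
def yawnow():
    R=Ro.from_rotvec(sensors.get_obs()["tcp_rot"]).as_matrix(); return np.arctan2(R[1,0],R[0,0])
E
python3 - <<'E'
from h import *
im=cv2.imread("pics/top0.png")[220:340,170:330]; cv2.imwrite("pics/crop.png",cv2.resize(im,None,fx=4,fy=4,interpolation=cv2.INTER_CUBIC))
print(yawnow(), cams.camera_params("wrist")["tool_from_camera"])
p=P("top")
print(ray_z(p,(317,187),.0125),ray_z(p,(452,269),.05))
for xy in [(.56,.25),(.45,0)]:
    for yaw in np.arange(-3,3.1,.5): 
        q=env.ik([*xy,.25],down(yaw)); print(xy,yaw,None if q is None else np.round(q,2))
E
```

```text
2.783805818699798 [[-1.61111569e-03 -9.53081602e-01 -3.02709206e-01  7.69159146e-02]
 [ 9.99998638e-01 -1.42704976e-03 -8.29240150e-04  4.02410711e-04]
 [ 3.58352432e-04 -3.02710130e-01  9.53082603e-01 -1.63540598e-01]
 [ 0.00000000e+00  0.00000000e+00  0.00000000e+00  1.00000000e+00]]
[0.58414832 0.00111706 0.0125    ] [ 0.37854409 -0.29595131  0.05      ]
(0.56, 0.25) -3.0 [-0.41  0.52 -0.08  1.48  0.04  1.14  1.22]
(0.56, 0.25) -2.5 [-0.32  0.53 -0.22  1.47  0.12  1.15  1.65]
(0.56, 0.25) -2.0 [-0.25  0.54 -0.35  1.47  0.2   1.16  2.08]
(0.56, 0.25) -1.5 [-0.17  0.56 -0.49  1.47  0.27  1.18  2.52]
(0.56, 0.25) -1.0 [-1.03  0.75  1.13  1.5  -0.69  1.33 -2.41]
(0.56, 0.25) -0.5 [-1.03  0.75  1.13  1.5  -0.69  1.33 -1.91]
(0.56, 0.25) 0.0 [-0.87  0.61  0.74  1.49 -0.42  1.2  -1.64]
(0.56, 0.25) 0.5 [-0.81  0.58  0.61  1.49 -0.35  1.18 -1.21]
(0.56, 0.25) 1.0 [-0.74  0.56  0.48  1.49 -0.27  1.16 -0.78]
(0.56, 0.25) 1.5 [-0.67  0.54  0.35  1.49 -0.2   1.15 -0.35]
(0.56, 0.25) 2.0 [-0.59  0.53  0.23  1.48 -0.13  1.14  0.09]
(0.56, 0.25) 2.5 [-0.52  0.52  0.11  1.48 -0.06  1.14  0.53]
(0.56, 0.25) 3.0 [-0.45  0.52 -0.01  1.48  0.01  1.14  0.97]
(0.45, 0) -3.0 [-0.2   0.26  0.2   1.91 -0.06  0.97  1.74]
(0.45, 0) -2.5 [-0.13  0.26  0.11  1.91 -0.03  0.97  2.2 ]
(0.45, 0) -2.0 [-0.    0.26 -0.06  1.91  0.02  0.97  2.64]
(0.45, 0) -1.5 [-0.83  0.44  1.14  1.93 -0.46  1.07 -2.57]
(0.45, 0) -1.0 [-0.83  0.44  1.14  1.93 -0.46  1.07 -2.07]
(0.45, 0) -0.5 [-0.83  0.44  1.14  1.93 -0.46  1.07 -1.57]
(0.45, 0) 0.0 [-0.72  0.37  0.93  1.93 -0.34  1.02 -1.21]
(0.45, 0) 0.5 [-0.62  0.32  0.76  1.92 -0.27  1.   -0.8 ]
(0.45, 0) 1.0 [-0.53  0.3   0.64  1.92 -0.22  0.98 -0.37]
(0.45, 0) 1.5 [-0.45  0.29  0.52  1.92 -0.17  0.98  0.08]
(0.45, 0) 2.0 [-0.36  0.27  0.4   1.92 -0.13  0.97  0.53]
(0.45, 0) 2.5 [-0.29  0.27  0.31  1.92 -0.1   0.97  0.99]
(0.45, 0) 3.0 [-0.24  0.27  0.24  1.92 -0.08  0.97  1.47]
```

View pics/crop.png

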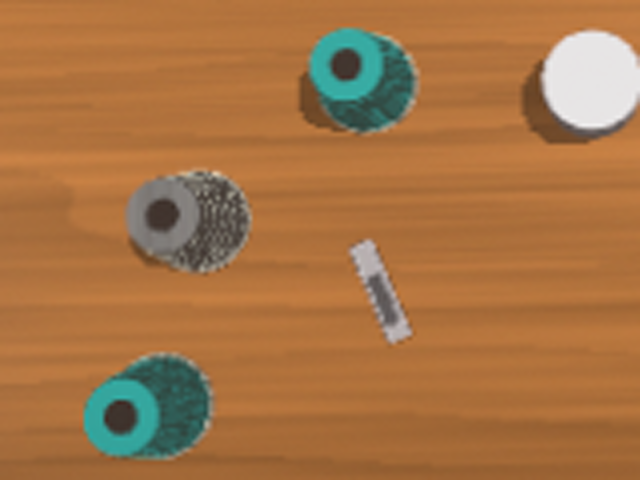

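The crop confirms it: the grey cone (grey top at crop (165,215), i.e. top-view (211,274)) is the one meant, and the other two are turquoise. Next I'll look at the block, the tape and the tin from close by.

Run:
```python
from h import *
env.goto([.56,.24,.2],down(2.7)); look("block",0,"pics/block.png")
r=outline_of("block","wrist")
if r:
    c=cv2.minAreaRect(np.argwhere(r[0]["mask"])[:,::-1].astype(np.float32)); print(c, ray_z(P("wrist"),c[0],.018))
print(sensors.get_obs()["t"])
env.goto([.58,.0,.2],down(2.7)); look("tape_mid",.0125)
env.goto([.455,.0,.2],down(2.7)); look("tin_mid",.03,"pics/tin.png")
r=outline_of("tin_mid","wrist")
print(sensors.get_obs()["t"], r and r[0]["box"])
a=[cv2.imread("pics/block.png"),cv2.imread("pics/tin.png")]
cv2.imwrite("pics/two.png",cv2.resize(np.hstack(a),(800,250)))
```

```text
block 0.59 [334. 180.] [0.5766 0.2516]
((333.968994140625, 179.527587890625), (84.9118881225586, 88.3869857788086), 79.33021545410156) [0.57234274 0.25275479 0.018     ]
2.8583
tape_mid 0.73 [322. 181.] [ 5.904e-01 -2.000e-04]
tin_mid 0.64 [323. 173.] [0.4538 0.0054]
4.625 [297.3, 144.6, 348.6, 203.7]
```

View pics/two.png

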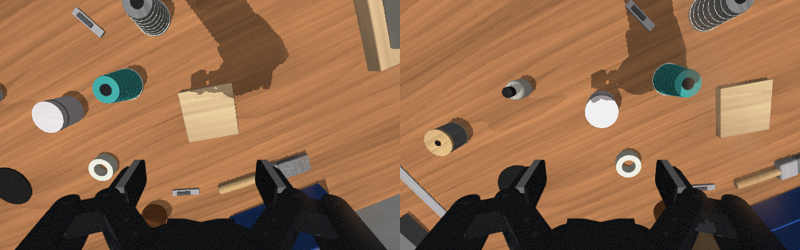

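The left half, above the block, shows the block at about (209,112). The right half shows the tin's white top at (601,110), the tape at (628,165) and the reel at (445,140). These agree with the fixed cameras to within a few mm, so I'll pick the tin.

```bash
cat >> h.py <<'E'
def st(tag=""):
    s=sensors.get_obs(); print(tag,"t",round(s["t"],2),"pos",np.round(s["position"],4),"gap",round(s["finger_gap"],4),"gf",np.round(s["gripper_force"],1),"wf",np.round(s["wrist_force"],1))
def pick(xy,z,yaw,sq,lift=.2):
    env.goto([*xy,max(.14,z+.11)],down(yaw)); 
    hit=env.line_to([*xy,z],rate=.12,guard=12); st(f"down hit={hit}")
    env.gripper_close(sq); st("closed"); env.line_to([*xy,lift],rate=.15); st("lifted")
def place(xy,z,yaw,guard=6,h=.2):
    env.goto([*xy,h],down(yaw)); env.line_to([*xy,z+.02],rate=.15)
    hit=env.line_to([*xy,z-.004],rate=.04,guard=guard); st(f"placed hit={hit}")
    env.gripper_open(); env.hold(.2); env.line_to([*xy,h],rate=.15); st("up")
E
python3 - <<'E'
from h import *
env.goto([.453,.003,.12],down(2.7)); l=look("tin_mid",.03)
xy=np.mean([[.451,-.001],[.451,.003],*( [l[0]]*2 if l else [[.454,.005]])],0); print(xy)
pick(xy,.014,2.7,50)
place([.572,.2515],.014+.018,2.7)
cams.grab_frame("top")
for r in place_of("tin_mid","top")[:2]: print(r["confidence"],ray_z(P("top"),r["position"],.048))
for r in place_of("block","top")[:2]: print(r["confidence"],ray_z(P("top"),r["position"],0))
env.goto([.50,.24,.2],down(2.7)); look("tin_mid",.048,"pics/p1.png"); look("block",0)
E
```

```text
tin_mid 0.81 [322. 199.] [0.4561 0.0036]
[0.45356136 0.00229093]
down hit=False t 6.59 pos [0.454  0.0023 0.0144] gap 0.0852 gf 0.0 wf [-0.5 -0.4  0.5]
closed t 6.98 pos [0.4541 0.0025 0.0149] gap 0.0546 gf 51.9 wf [-1.1  0.3  5.5]
lifted t 8.38 pos [0.4528 0.0023 0.1992] gap 0.0546 gf 52.8 wf [-0.1 -0.4 -1.2]
placed hit=True t 11.07 pos [0.5717 0.2509 0.0328] gap 0.0544 gf 54.0 wf [-0.1  0.1  4.5]
up t 12.96 pos [0.5713 0.2512 0.1989] gap 0.0854 gf 0.0 wf [ 0.   0.1 -1.3]
0.9 [0.57255874 0.24958872 0.048     ]
0.69 [ 0.38274621 -0.29348621  0.048     ]
0.73 [0.57138844 0.24882876 0.        ]
tin_mid 0.67 [356. 234.] [0.5729 0.2498]
```

View pics/p1.png

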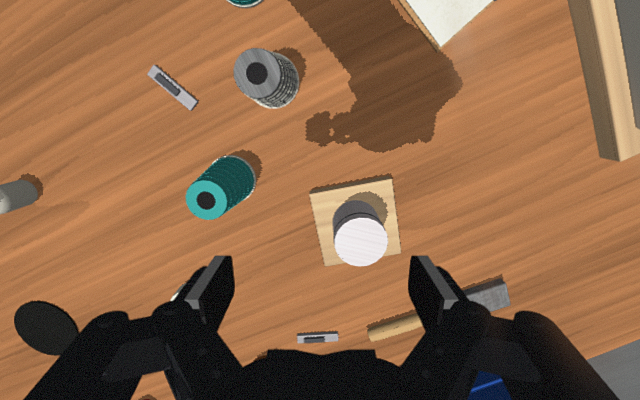

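The tin stands in the middle of the block: top centre at (360,241), block outlined about (310–400,180–265). The tape is next.

Run:
```python
from h import *
env.goto([.565,.0,.13],down(2.7)); l=look("tape_mid",.0125,"pics/tp.png")
xy=np.mean([[.584,.001],[.581,.002],*( [l[0]]*2 if l else [[.588,0]])],0); print(xy)
pick(xy,.004,2.7,30)
```

```text
tape_mid 0.9 [330. 209.] [0.5884 0.0019]
[0.58544018 0.0016892 ]
down hit=False t 16.34 pos [0.5861 0.0017 0.0048] gap 0.0853 gf 0.0 wf [-0.5 -0.   0.1]
closed t 17.11 pos [0.5853 0.002  0.0038] gap 0.0001 gf 0.0 wf [-0.6  0.7  0.2]
lifted t 18.57 pos [0.5848 0.0017 0.199 ] gap -0.0 gf 0.0 wf [ 0.  -0.6 -0.2]
```

Run:
```python
from h import *
env.gripper_open()
env.goto([.54,.0,.17],down(2.7)); l=look("tape_mid",.0125,"pics/tp2.png")
im=cams.grab_frame("top"); p=P("top")
for r in place_of("tape_mid","top")[:3]: print("top",r["confidence"],r["position"],ray_z(p,r["position"],.0125))
cams.grab_frame("side"); p=P("side")
for r in place_of("tape_mid","side")[:3]: print("side",r["confidence"],r["position"],ray_z(p,r["position"],.0125))
a=[cv2.imread("pics/tp.png"),cv2.imread("pics/tp2.png")]
cv2.imwrite("pics/two2.png",cv2.resize(np.hstack(a),(800,250)))
```

```text
tape_mid 0.94 [341. 218.] [0.5889 0.0006]
side 0.82 [296.0, 200.2] [ 0.5898532 -0.0034725  0.0125   ]
```

View pics/two2.png

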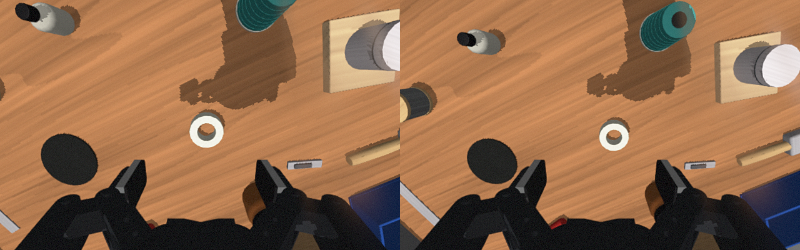

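The tape is still flat at (613,136) in the right half and barely moved, so the pads closed over or off its rim. I'll retry lower, centred on the close-up estimate.

Run:
```python
from h import *
pick([.5885,.0005],-.004,2.7,30)
```

```text
down hit=False t 21.68 pos [ 5.892e-01  5.000e-04 -3.200e-03] gap 0.0854 gf 0.0 wf [-0.5 -0.8 -0.2]
closed t 22.12 pos [ 5.889e-01  5.000e-04 -2.900e-03] gap 0.0498 gf 30.2 wf [-1.2 -0.3  5.3]
lifted t 23.63 pos [5.878e-01 5.000e-04 1.990e-01] gap 0.0498 gf 31.1 wf [ 0.4 -0.3 -0.8]
```

Run:
```python
from h import *
s=sensors.get_obs()["position"]
l=look("tape_mid",s[2]+.0157); d=l[0]-s[:2] if l else np.zeros(2); print("offset",d)
if np.hypot(*d)>.008: d=np.zeros(2)
# only the part across the closing line counts (tool x)
y=yawnow(); ax=np.array([np.cos(y),np.sin(y)]); d=ax*(d@ax); print(d)
xy=np.array([.5727,.2498])-d
place(xy,-.003+.078,2.7,guard=4,h=.25)
env.goto([.50,.24,.2],down(2.7)); look("tin_mid",.048,"pics/p2.png"); look("tape_mid",.0905)
cams.grab_frame("top")
for n,z in(("tin_mid",.048),("tape_mid",.0905)):
  for r in place_of(n,"top")[:2]: print(n,r["confidence"],ray_z(P("top"),r["position"],z))
```

```text
tape_mid 0.75 [138. 218.] [ 0.528  -0.0777]
tape_mid 0.59 [320. 249.] [0.5855 0.0011]
offset [-0.05975466 -0.07817066]
[-0.  0.]
placed hit=True t 26.43 pos [0.5724 0.2496 0.075 ] gap 0.0497 gf 33.1 wf [-0.2 -0.4  4.6]
up t 28.39 pos [0.5721 0.2495 0.2489] gap 0.0854 gf 0.0 wf [-0.1 -1.  -0.5]
tin_mid 0.94 [359. 233.] [0.5726 0.2525]
tape_mid 0.56 [359. 251.] [0.5748 0.2481]
tin_mid 0.5 [0.57000248 0.25114736 0.048     ]
tape_mid 0.89 [0.56120409 0.24766823 0.0905    ]
```

View pics/p2.png

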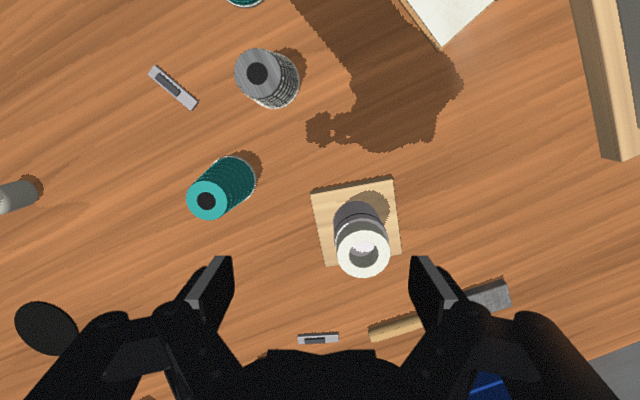

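The tape lies flat on the tin: ring centre at (362,254), with the tin's top showing through the bore. I'll check its centring numerically while going for the cone.

Run:
```python
from h import *
p=P("wrist"); print("expect tape top at",proj(p,[.5725,.25,.103]), "10mm +x:",proj(p,[.5825,.25,.103]))
im=cv2.imread("pics/p2.png"); m=((im.min(2)>195)*255).astype(np.uint8)[215:290,320:410]
c=max(cv2.findContours(m,cv2.RETR_EXTERNAL,cv2.CHAIN_APPROX_NONE)[0],key=cv2.contourArea); e=cv2.fitEllipse(c); u=np.array(e[0])+[320,215]; print(e,u,ray_z(p,u,.103))
env.goto([.40,.235,.2],down(2.7)); l=look("cone_mid",.045,"pics/cn.png"); st()
for r in outline_of("cone_mid","wrist")[:3]: print(r["confidence"],r["box"])
```

```text
expect tape top at [361.98124531 254.64996104] 10mm +x: [366.00576918 262.99605028]
((43.201053619384766, 38.76201629638672), (46.023372650146484, 51.875274658203125), 79.12728118896484) [363.20105362 253.7620163 ] [0.57213023 0.25142704 0.103     ]
cone_mid 0.95 [313. 164.] [0.3825 0.2351]
cone_mid 0.9 [288.  61.] [0.2802 0.2571]
cone_mid 0.65 [268. 258.] [0.4599 0.1391]
 t 29.77 pos [0.4015 0.2352 0.2004] gap 0.0854 gf 0.0 wf [ 0.4 -0.4  0.2]
0.82 [258.5, 26.5, 318.2, 94.4]
0.66 [288.0, 136.8, 337.0, 195.4]
0.63 [243.9, 222.5, 294.7, 296.1]
```

View pics/cn.png

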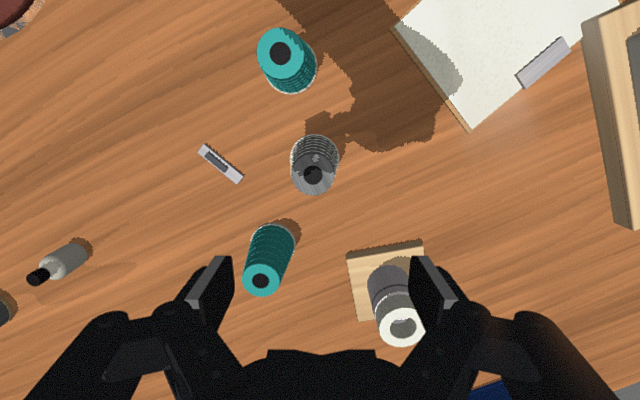

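The tape is centred to within about 2 mm. The grey cone stands at (313,164), with turquoise ones at (288,61) and (268,258). I'll pick the grey one at (.382,.235).

Run:
```python
from h import *
pick([.382,.235],.028,2.7,60,lift=.22)
env.goto([.46,-.20,.22],down(2.7))
def cen(n,cam,z):
    for r in outline_of(n,cam)[:1]:
        c=cv2.minEnclosingCircle(np.argwhere(r["mask"])[:,::-1].astype(np.int32)); print(n,cam,c,r["box"],ray_z(P(cam),c[0],z))
look("mat",0,"pics/mt.png"); cen("mat","wrist",.004); 
cams.grab_frame("top"); print([ (r["confidence"],ray_z(P("top"),r["position"],0)) for r in place_of("mat","top")[:1]]); cen("mat","top",.004)
st()
```

```text
down hit=False t 31.27 pos [0.3827 0.2354 0.0287] gap 0.0854 gf 0.0 wf [-0.4 -0.3 -0.3]
closed t 31.74 pos [0.3823 0.2352 0.029 ] gap 0.0437 gf 60.2 wf [-1.1 -1.   8.1]
lifted t 33.17 pos [0.3814 0.2346 0.2192] gap 0.0438 gf 60.8 wf [ 0.3  0.8 -0.8]
[(0.56, array([ 0.53516096, -0.2442145 ,  0.        ]))]
mat top ((416.5, 202.5), 20.11228370666504) [395.2, 184.4, 434.6, 220.1] [ 0.54167293 -0.23719533  0.004     ]
 t 35.1 pos [ 0.4602 -0.1993  0.22  ] gap 0.044 gf 60.8 wf [ 0.2  1.  -1.2]
```

View pics/mt.png

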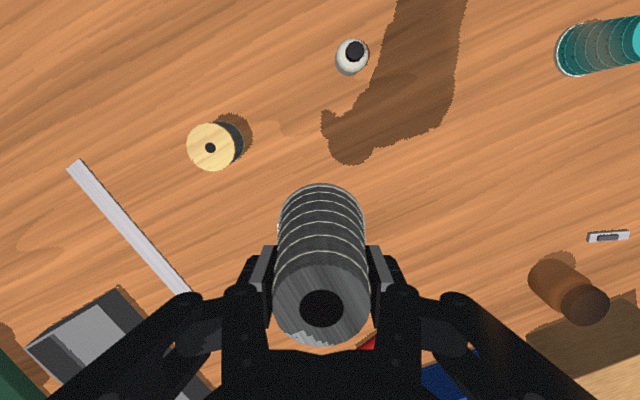

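The cone is held straight between the pads (top at (320,308)) and hides the mat, so I'll measure the mat from the first clean top and side pictures.

Run:
```python
from h import *
for c,(x0,x1,y0,y1) in dict(top=(390,446,178,230),side=(350,405,163,193)).items():
    im=cv2.imread(f"pics/{c}0.png")[y0:y1,x0:x1]; m=((im.max(2)<70)*255).astype(np.uint8)
    k=max(cv2.findContours(m,cv2.RETR_EXTERNAL,cv2.CHAIN_APPROX_NONE)[0],key=cv2.contourArea); e=cv2.fitEllipse(k); u=np.array(e[0])+[x0,y0]
    print(c,u,e[1],ray_z(P(c),u,.003))
```

```text
top [417.8272934  203.91703606] (37.961952209472656, 39.728511810302734) [ 0.53830837 -0.24040906  0.003     ]
side [376.76054001 177.96083641] (17.900531768798828, 38.2945671081543) [ 0.53345908 -0.23271087  0.003     ]
```

Run:
```python
from h import *
env.goto([.66,-.20,.2],down(2.7))
p=P("wrist"); l=look("mat",0,"pics/mt2.png")
im=cv2.imread("pics/mt2.png")
u0=proj(p,[.535,-.237,.004]); print(u0)
for r in outline_of("mat","wrist")[:1]:
    k=max(cv2.findContours(r["mask"].astype(np.uint8),cv2.RETR_EXTERNAL,cv2.CHAIN_APPROX_NONE)[0],key=cv2.contourArea); e=cv2.fitEllipse(k); print(e,ray_z(p,e[0],.004))
```

```text
mat 0.55 [246.  96.] [ 0.5439 -0.2409]
[244.32084578  87.31255426]
((245.6453094482422, 90.76641082763672), (86.3082046508789, 92.82391357421875), 154.42767333984375) [ 0.53886269 -0.23746342  0.004     ]
```

View pics/mt2.png

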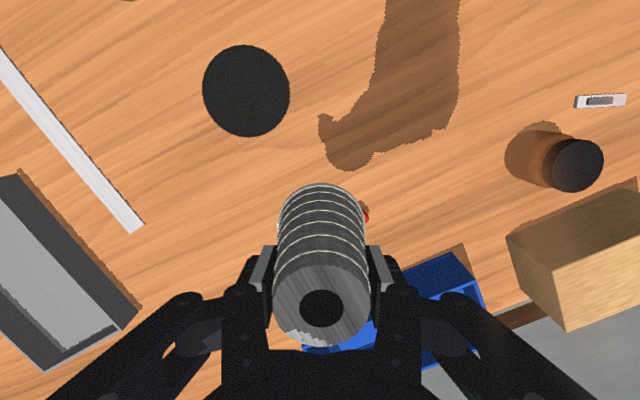

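The mat is clear at (246,91), which gives a centre of about (.538,-.238). I'll place the cone there and then look at the reel.

Run:
```python
from h import *
place([.538,-.2375],.033,2.7,guard=4,h=.22)
env.goto([.46,-.24,.22],down(2.7)); p=P("wrist"); l=look("cone_mid",.049,"pics/cp.png"); l=look("mat",0)
l=look("reel_mid",.025)
cams.grab_frame("side"); print([(r["confidence"],ray_z(P("side"),r["position"],.049)) for r in place_of("cone_mid","side")])
env.goto([.40,-.28,.16],down(2.7)); l=look("reel_mid",.025,"pics/rl.png"); st()
a=[cv2.imread("pics/cp.png"),cv2.imread("pics/rl.png")]
cv2.imwrite("pics/two3.png",cv2.resize(np.hstack(a),(800,250)))
print(proj(p,[.538,-.2375,.094]))
```

```text
placed hit=True t 38.42 pos [ 0.5378 -0.2374  0.0332] gap 0.0438 gf 61.7 wf [-0.8  0.3  4.5]
up t 40.52 pos [ 0.5374 -0.2371  0.219 ] gap 0.0853 gf 0.0 wf [-0.3 -0.8 -1.4]
cone_mid 0.91 [353. 236.] [ 0.5415 -0.237 ]
cone_mid 0.58 [246. 130.] [ 0.3776 -0.2911]
reel_mid 0.82 [246. 127.] [ 0.3772 -0.2949]
[(0.94, array([0.45440745, 0.14677265, 0.049     ])), (0.78, array([ 0.5421205 , -0.22211246,  0.049     ])), (0.6, array([0.27233354, 0.26040393, 0.049     ]))]
reel_mid 0.85 [297. 166.] [ 0.3728 -0.2935]
 t 41.89 pos [ 0.4016 -0.2799  0.1606] gap 0.0852 gf 0.0 wf [ 0.1  0.4 -0.6]
[355.09037447 250.51288631]
```

View pics/cp.png

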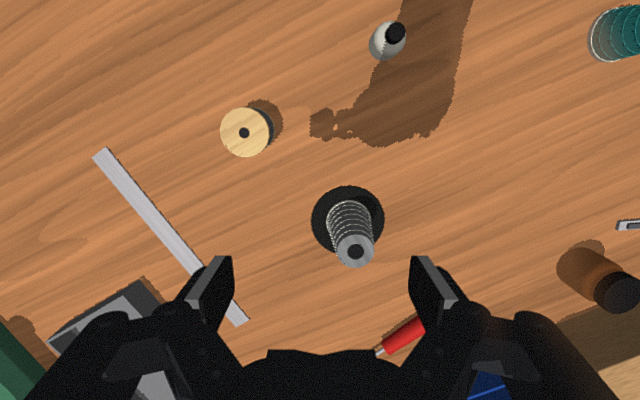

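The cone stands upright on the mat: cone top at (355,250), as predicted, and mat centre at about (348,220). Now the reel.

Run:
```python
from h import *
print(env.ik([.538,-.1405,.2],down(1.6)))
pick([.3755,-.2935],.004,2.7,40)
place([.538,-.1405],.005,1.6,guard=4,h=.2)
env.goto([.47,-.19,.22],down(2.7)); p=P("wrist"); l=look("reel_mid",.025,"pics/fin.png"); look("mat",0)
print("reel top exp",proj(p,[.538,-.1405,.05]),"mat",proj(p,[.538,-.2375,.004]),proj(p,[.538,-.1875,.004]))
env.goto([.45,.05,.3],down(2.7)); cv2.imwrite("pics/side1.png",cams.grab_frame("side")); st()
```

```text
[-0.13852242  0.52628455  0.55271959  1.72699824 -0.32309202  0.98022102
  0.56500219]
down hit=False t 43.44 pos [ 0.376  -0.2938  0.0046] gap 0.0853 gf 0.0 wf [ 0.4  0.1 -0.2]
closed t 43.87 pos [ 0.3758 -0.2937  0.0048] gap 0.0521 gf 40.7 wf [-1.   0.7  5.4]
lifted t 45.33 pos [ 0.3749 -0.293   0.1992] gap 0.052 gf 41.9 wf [-0.2  0.5 -2.1]
placed hit=True t 48.38 pos [ 0.5379 -0.1403  0.0049] gap 0.0517 gf 42.2 wf [0.  0.2 4.8]
up t 50.46 pos [ 0.5374 -0.1402  0.1991] gap 0.0853 gf 0.0 wf [-0.4  0.8 -0.1]
reel_mid 0.66 [379. 203.] [ 0.5376 -0.1409]
reel top exp [383.77061969 209.84244771] mat [310.35576267 227.67547727] [344.13698477 212.71854105]
 t 52.69 pos [0.4501 0.0481 0.2995] gap 0.0855 gf 0.0 wf [ 0.1 -0.3 -0.8]
```

View pics/fin.png

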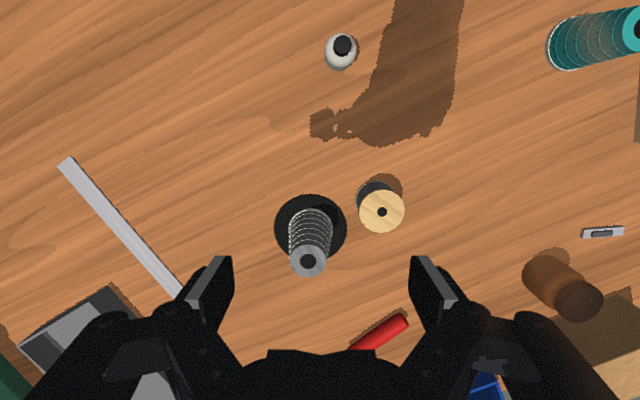

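View pics/side1.png

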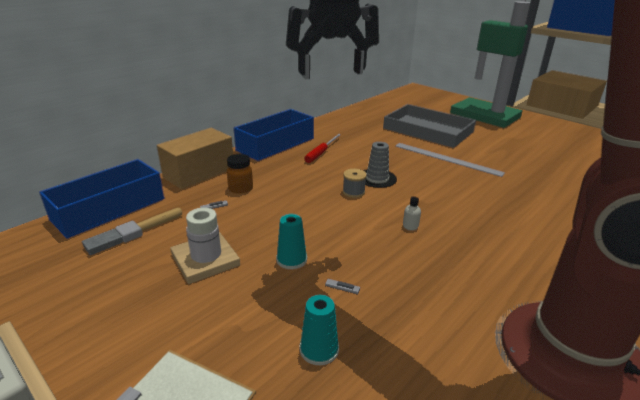

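In the wrist view the reel's top is at (381,212), expected (384,210), and the mat's centre is at (311,228), expected (310,228). The side view shows the tin and tape upright on the block at (203,235), the cone on the mat at (379,165) and the reel beside it at (354,182). The jar and glue bottle have not moved, so I'm handing in.

```bash
python3 -c "
from h import *
print(env.sign_off())"
```

```text
the job is handed in; nothing more can be done
None
```

The job is handed in: the tin is on the block with the tape on top, the cone is on the mat, and the reel stands to its left; all four looked upright and within about 3 mm of their places in the last pictures (first tape grasp missed and was redone).

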